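Slide the specimen carrier home under the dock's leaf spring and start the reader

ROBOT

A 6-joint arm with a two-finger parallel gripper is mounted at the origin on the work surface. World frame = base frame: x ahead of the robot, y to its left, z up, the work surface at z = 0. Lengths are in m, angles in rad, forces in N, time in s.
With the tool pointing down it reaches from about 0.25 to 0.85 m from the base axis. Payload 12.5 kg.
Tool frame: the origin (TCP) lies midway between the tips of the shut fingers; the grasp point (between the pads) lies 19 mm behind it; z points along the fingers, y is the direction in which the jaws open and shut (so a half turn about z gives the same grasp; the last joint's range is limited). The gripper opens to 93 mm and grips with 3 to 60 N. Pads are 15 mm wide; open, the fingers measure 128 mm over their backs; the gripper's body (75 mm by 188 mm) begins 65 mm behind the grasp point.
Start: joints at [-0.085, 0.351, 1.652, -0, 1.139, -0.085], TCP at [0.55, 0, 0.219] pointing down, gripper open.
Joint ranges: [-2.75, 2.75], [-0.79, 2.1], [0.01, 2.65], [-1.57, 4.71], [0.07, 3.14], [-2.87, 2.87]. Speed limits (rad/s): [2.22, 2.22, 2.79, 3.14, 3.14, 3.14].

INTERFACE

Orientations are given as a 3x3 rotation matrix whose columns are the frame's x, y, z axes.
In Python, from workcell import bot gives the robot as it stands.
- The arm moves only by the shell command python3 -m inch 'ROWS' [FORCE]. ROWS is JSON, a list of rows, each a list of 5 numbers: the shift along the tool's x, y, z as a fraction of full scale, then the turn about the tool's z as a fraction of full scale, then the finger opening in mm, from 0 to 93. A call has 1 to 12 rows; each row is the pose to reach, as a shift and turn from the pose commanded when the call began, along the tool's axes at that moment, turning the shorter way round; what a row does not reach only later rows make up. Full scale, the value 1, is 0.6 m for a shift and pi rad for a turn. A row lasts 1/12 s, in which the tool goes at most 41.7 mm and 7.16 degrees, less where a joint would pass 70% of its speed; a pose out of reach is approached as far as the arm can. A call with a number of a shift or a turn outside -1 to 1 is refused whole. A call with a gripper value outside its range is refused whole. The fingers move at their own pace and stop on an object; FORCE is the grip in N (left out, the last holds). Time passes only in rows, so rows that repeat a pose let the fingers close. It gives the time, the measured TCP pose, the force and the opening at its end, in the units of the state.
- bot.get_obs(): the state, without advancing time (a new reading comes with each control period).
- bot.camera(name): name is "scene" or "side" or "wrist"; returns a dict with "pixels" (384x512x3 uint8, red, green, blue), "z_map" (384x512 float32, m along the optical axis (not along the pixel's ray), 0 where there is no reading), "mtx" (3x3 intrinsics, pixels), "world_from_camera" (4x4, takes a point from camera to world coordinates). Camera axes: x right, y down, z forward; pixel columns grow to the right and rows downward; lengths in m; the calibration is good to about 2 mm. The wrist camera is an equidistant fisheye: a pixel r from the principal point sees the ray r / f radians off the axis. A picture is of the moment at which its call begins.
- bot.close_job(): hands the job in, once; it reports no verdict.
The state is a dict: "t": time; "qpos": joint angles; "joint_vel": joint speeds; "joint_efforts": joint torques, N m; "tool_pos": TCP position; "orientation": TCP orientation; "contact_force": force on the tool from outside, world axes, zero at the start; "torque": the same for the moment, N m; "opening": finger opening in m.
Only numpy, scipy, OpenCV 4.12 (cv2) and the standard library are available. Lean on these libraries where they do the work, as an engineer would, in place of code of your own. Each camera call takes 0.05 s, during which the arm holds its last target.

TASK

Using only your fingertips, press the blue slide carrier firmly down into its sprung bed and keep it pressed while you slide it along the dock, under the yellow bridge and its leaf spring, until it is fully home against the end stop. Then press the green button on the grey console all the way down and let go of it. Do not lift the carrier, do not press the button before the carrier is home, and leave everything else on the bench where it stands.

Things in the scene. Friction and masses are not known exactly. Their poses are not given: they have to be found in the camera images.
- dock: White flat loading dock fixed to the bench, 260 x 100 mm, origin under its centre at bench height. Its x axis is the loading direction (the long way, towards the yellow bridge), y across, z up. A sprung steel bed carries the carrier between two aluminium guide rails: rail tops 24 mm above the bench, inner faces 63 mm apart, x -125 to 125 mm. Sliding faces are smooth (friction about 0.25).
- carrier: Loose blue plate 100 (x) x 60 (y) x 10 mm, 0.07 to 0.14 kg, flat on the dock's bed between the rails; origin at the centre of its underside, x axis to its square nose, along the dock's x. Its top is 30 mm above the bench, too high for the bridge; pressed right down, 24 mm. Fully home, its nose is at the end stop (origin at dock x = 65 mm); released there it stays clamped up against the bridge.
- thumb_pad (a point): Centre of the black-lined thumb pad on the carrier's top, 31 mm behind its origin; flat area 34 mm long (x) by 60 mm wide, from the rear edge to a white rib (6 mm thick in x, 40 mm wide, 8 mm high). Fingertips set here press down and push forward on the rib's rear face, 15 mm ahead of this point. Pressing the carrier just under the bridge takes about 11 N, to the bottom 14 N.
- pad_home (a point): Fixed point of the dock, on its lane's centre line 26.5 mm above the bench: where thumb_pad is when the carrier is fully home and released. 31 mm before the bridge bar.
- spring_entry (a point): Dock point at x = 65 mm: middle of the lower front edge of the yellow bridge bar, 26.5 mm above the bench; the nose must pass beneath. The bar spans the lane at x = 65 to 85 mm, top 36 mm above the bench, posts outside the rails. An unpressed carrier butts against it.
- stop_face (a point): Dock point at x = 115 mm: top middle of the front face of the dark end stop, 30 mm above the bench, that the carrier's nose finally rests against.
- bed (a joint): How far the sprung bed is pressed down, m: 0 at rest (bed top 20 mm above the bench), 0.006 at the bottom; it sinks level wherever pressed. More than 0.0035 lets the carrier under the bridge. About 6.5 N starts it, then 1.2 N per mm.
- leaf (a joint): Angle of the brass leaf spring, rad: 0 hanging free, 0.1 or more when lifted by the carrier beneath. 40 mm wide, it slopes from under the bridge bar down and onward to dock x = 110 mm and drags on the carrier's top with some 3 to 9 N.
- console: Grey console box fixed to the bench, 90 x 70 x 22 mm, origin under its centre; the green button stands on it 12 mm to the -x side of its centre.
- start_button_top (a point): Centre of the top of the green push button (34 mm diameter, in a black ring 50 mm across), 44 mm above the bench when up; moves down with it.
- start_button (a joint): Button travel, m: 0 up, 0.006 fully down (5 N); springs back by itself.
- beaker: Loose glass beaker, 60 mm across, 65 mm high, origin under its centre; stands beside the dock. Leave alone.
- dish: Loose clear dish, 92 mm across, 16 mm high, origin under its centre; beside the dock. Leave alone.
- vial: Loose amber vial with red cap, 28 mm across, 50 mm high, origin under its centre; beside the dock. Leave alone.
- reagent: Loose amber bottle with blue cap, 64 mm across, 150 mm high, origin under its centre. Leave alone.
- tip_box: Loose orange divided box, 120 x 85 x 55 mm, origin under its centre. Leave alone.
- slide_box: Loose blue slide box, 100 x 180 x 32 mm, origin under its centre. Leave alone.
- wash: Loose white bottle with red cap, 60 mm across, 100 mm high, origin under its centre. Leave alone.

How it is judged:
By the outcome, as a careful person would: the job done as asked, in the order asked, and still so for the second after the job is handed in, with the robot touching nothing.
It also fails if it takes over 43 s, if anything falls off the work surface, if the arm or the gripper's body presses on something with over 40 N, if the wrist force passes 120 N, or if a joint passes its speed limit or range.

## Working session

There is one attempt and no reset: what is moved stays moved. The work goes in short steps, Python scripts to look and compute and a shell command to move; the robot and the scene stay as the last step left them, time stands still between calls to the robot, and variables do not carry over. Pictures are saved under pics/ and viewed, and the job is handed in when it is done.

```bash
mkdir -p pics; ls; python3 - <<'E'
from workcell import bot
import cv2,numpy as np
o=bot.get_obs();print(o)
for n in ("scene","side"):
    c=bot.camera(n);cv2.imwrite(f"pics/{n}0.png",c["pixels"][:,:,::-1]);np.savez(f"pics/{n}0.npz",**c)
    print(n,c["mtx"],c["world_from_camera"])
E
```

```text
pics
{'t': 0.0, 'qpos': array([-8.45693378e-02,  3.51209352e-01,  1.65244514e+00,  2.41276697e-05,
        1.13910375e+00, -8.46026301e-02]), 'joint_vel': array([ 0.00013676,  0.00022198, -0.00065078,  0.00032331, -0.00039071,
       -0.00030807]), 'joint_efforts': array([ 1.41757551e-03, -4.97321892e+01, -2.85254824e+01,  6.99741254e-02,
        2.57699919e-02, -1.73020858e-04]), 'tool_pos': array([5.49644685e-01, 7.86643396e-05, 2.18108158e-01]), 'orientation': array([[-2.31146262e-05,  9.99999327e-01, -1.15957006e-03],
       [ 9.99999992e-01,  2.32541279e-05,  1.20291295e-04],
       [ 1.20318179e-04, -1.15956727e-03, -9.99999320e-01]]), 'contact_force': array([ 0.85201286, -0.20851601, -0.01143388]), 'torque': array([-0.02637427, -0.0203797 ,  0.00250068]), 'opening': 0.09299557675083157}
scene [[418.96490069   0.         253.09954243]
 [  0.         418.96490069 185.64056304]
 [  0.           0.           1.        ]] [[-0.03336025  0.51482262 -0.8566474   1.51759592]
 [ 0.99930137  0.03163065 -0.01990641  0.10230737]
 [ 0.01684804 -0.85671301 -0.51551816  0.65848178]
 [ 0.          0.          0.          1.        ]]
side [[362.50440689   0.         250.43852875]
 [  0.         362.50440689 195.05262213]
 [  0.           0.           1.        ]] [[ 0.99698016 -0.06472251  0.04291346  0.45471735]
 [-0.07436079 -0.63637606  0.76778641 -0.91206597]
 [-0.02238397 -0.7686589  -0.63926712  0.90000738]
 [ 0.          0.          0.          1.        ]]
```

View pics/scene0.png

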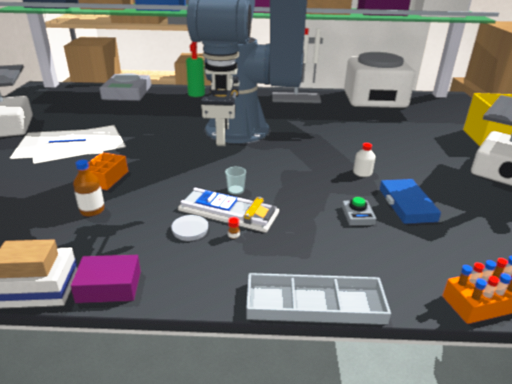

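View pics/side0.png

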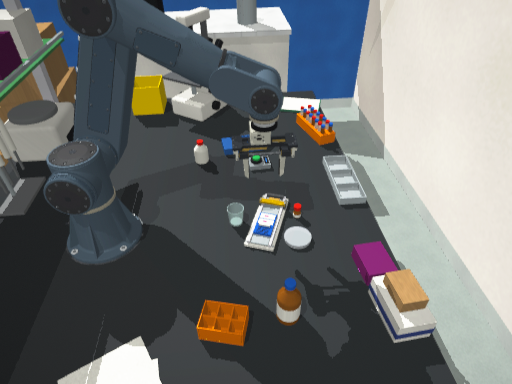

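The scene view has the dock at about (230,208), the bridge at (258,209) and the green button at (358,203). The side view has the dock at (267,222) and the button at (258,160). Next I'll enlarge both and measure.

```bash
cat > h.py <<'E'
import numpy as np,cv2
def load(f): return dict(np.load(f))
def cloud(c):
    z=c["z_map"];K=c["mtx"];v,u=np.mgrid[:z.shape[0],:z.shape[1]]
    P=np.stack([(u-K[0,2])/K[0,0]*z,(v-K[1,2])/K[1,1]*z,z],-1)
    T=c["world_from_camera"];return P@T[:3,:3].T+T[:3,3]
def mask(c,lo,hi):
    h=cv2.cvtColor(c["pixels"],cv2.COLOR_RGB2HSV);return cv2.inRange(h,lo,hi)>0
E
python3 - <<'E'
from h import *
for n,(x,y,w,h) in dict(scene=(165,160,220,90),side=(215,130,110,130)).items():
    c=load(f"pics/{n}0.npz");P=cloud(c)
    im=c["pixels"][y:y+h,x:x+w,::-1];s=min(800//w,600//h)
    cv2.imwrite(f"pics/{n}0z.png",cv2.resize(im,None,fx=s,fy=s,interpolation=cv2.INTER_CUBIC))
    print(n,s)
    box=np.zeros(P.shape[:2],bool);box[y:y+h,x:x+w]=1
    for nm,lo,hi in (("yellow",(20,150,120),(32,255,255)),("green",(45,150,80),(75,255,255)),("blue",(100,150,80),(118,255,255)),("red",(0,150,100),(6,255,255)),("white",(0,0,190),(180,40,255))):
        m=mask(c,lo,hi)&box&(c["z_map"]>0)&(P[...,2]<.08)
        if nm=="blue" and n=="scene": m&=(P[...,1]<.2)
        p=P[m]
        if len(p)<4: print(nm,len(p));continue
        print(nm,len(p),"mean",p.mean(0).round(4),"z pct",np.percentile(p[:,2],[5,50,95]).round(4))
        q=p[:,:2].astype(np.float32)
        if nm in("yellow","blue","white"): print("  rect",cv2.minAreaRect(q), "min",p.min(0).round(3),"max",p.max(0).round(3))
E
```

```text
scene 3
yellow 244 mean [0.5952 0.0903 0.0328] z pct [0.024  0.0353 0.0383]
  rect ((0.5718529224395752, 0.09545375406742096), (0.052396535873413086, 0.14199893176555634), 78.69290924072266) min [ 0.497  0.062 -0.   ] max [0.639 0.119 0.039]
green 103 mean [0.5579 0.3652 0.0418] z pct [0.0344 0.0436 0.0466]
blue 156 mean [ 0.556  -0.0414  0.0296] z pct [0.0263 0.03   0.0323]
  rect ((0.5559910535812378, -0.020197905600070953), (0.09949924796819687, 0.06000183895230293), 67.59281158447266) min [ 0.511 -0.075  0.024] max [0.596 0.033 0.033]
red 90 mean [0.6769 0.0351 0.0454] z pct [0.036  0.049  0.0522]
white 2159 mean [0.5774 0.024  0.0209] z pct [0.0097 0.0191 0.0366]
  rect ((0.5261788964271545, 0.16915225982666016), (0.26480528712272644, 0.6275718808174133), 11.351239204406738) min [ 0.336 -0.129 -0.002] max [0.702 0.451 0.067]
side 4
yellow 126 mean [0.5896 0.0854 0.0337] z pct [0.023  0.0352 0.0392]
  rect ((0.5925236344337463, 0.0962601900100708), (0.05751853808760643, 0.0894923061132431), 75.58755493164062) min [0.545 0.057 0.014] max [0.63  0.126 0.04 ]
green 34 mean [0.553  0.3613 0.0419] z pct [0.0377 0.0426 0.0444]
blue 361 mean [0.4959 0.2278 0.0278] z pct [0.0077 0.0301 0.034 ]
  rect ((0.5336843729019165, 0.27619338035583496), (0.16348986327648163, 0.7109653353691101), 9.787287712097168) min [ 0.406 -0.08  -0.003] max [0.599 0.63  0.038]
red 53 mean [0.6729 0.0399 0.0407] z pct [0.0003 0.0488 0.0524]
white 1200 mean [ 0.5815 -0.041   0.0201] z pct [0.0112 0.0185 0.0325]
  rect ((0.61777263879776, 0.13553877174854279), (0.5330649018287659, 0.2928035259246826), 71.44541931152344) min [ 0.424 -0.126 -0.004] max [0.841 0.342 0.068]
```

View pics/scene0z.png

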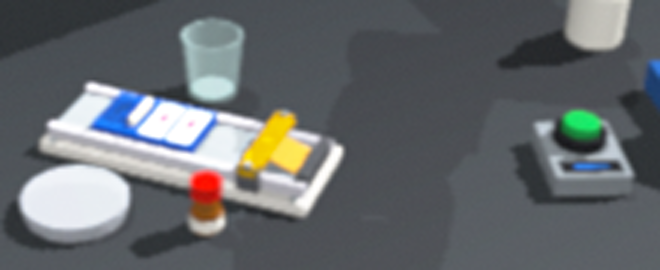

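View pics/side0z.png

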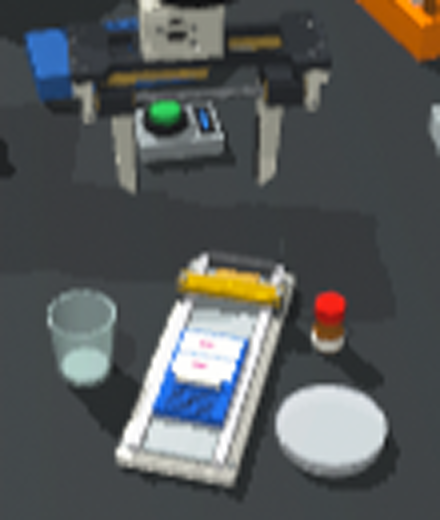

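```bash
python3 - <<'E'
from h import *
for n in("scene","side"):
    c=load(f"pics/{n}0.npz");P=cloud(c);X=P[...,:2]
    a0=np.radians(69);d=np.array([np.cos(a0),np.sin(a0)]);e=np.array([-d[1],d[0]])
    r=X-np.array([.568,.02])
    box=(np.abs(r@d)<.16)&(np.abs(r@e)<.058)&(P[...,2]<.045)&(c["z_map"]>0)
    h=cv2.cvtColor(c["pixels"],cv2.COLOR_RGB2HSV)
    red=(h[...,1]>120)&((h[...,0]<12)|(h[...,0]>170))
    m=box&(P[...,2]>.006)&~red
    m=cv2.morphologyEx(m.astype(np.uint8),cv2.MORPH_OPEN,np.ones((2,2)))>0
    nl,lab,st,_=cv2.connectedComponentsWithStats(m.astype(np.uint8));k=1+st[1:,4].argmax();m=lab==k
    print(n,m.sum(),cv2.minAreaRect(X[m].astype(np.float32)))
    # rail tops
    rt=m&(np.abs(P[...,2]-.024)<.002)&(h[...,1]<60)
    print(" rails",rt.sum(),cv2.minAreaRect(X[rt].astype(np.float32)))
    yb=m&(P[...,2]>.0335)&(h[...,0]>18)&(h[...,0]<33)&(h[...,1]>150)
    print(" bar top",yb.sum(),X[yb].mean(0),cv2.minAreaRect(X[yb].astype(np.float32)),P[yb][:,2].mean())
    bl=box&(h[...,0]>100)&(h[...,0]<120)&(h[...,1]>120)&(P[...,2]>.026)
    print(" carrier",bl.sum(),cv2.minAreaRect(X[bl].astype(np.float32)))
    g=(h[...,0]>45)&(h[...,0]<75)&(h[...,1]>150)&(P[...,2]>.041)&(P[...,2]<.06)&(np.abs(X-[.556,.363]).max(-1)<.05)
    print(" button",g.sum(),cv2.minEnclosingCircle(X[g].astype(np.float32)),P[g][:,2].mean())
E
```

```text
scene 2233 ((1.0028760433197021, -0.0067314207553863525), (0.2723362445831299, 1.0164337158203125), 86.96162414550781)
 rails 294 ((0.5690709948539734, 0.015883050858974457), (0.24464666843414307, 0.09647064656019211), 71.56810760498047)
 bar top 131 [0.60168426 0.08393707] ((1.0328344106674194, 0.0824292004108429), (0.04253499209880829, 0.9694052338600159), 89.83577728271484) 0.041200746062537714
 carrier 177 ((0.5529521703720093, -0.02020711824297905), (0.10036584734916687, 0.06433144211769104), 69.36060333251953)
 button 70 ((0.5552358031272888, 0.3664352297782898), 0.016049813479185104) 0.04458966956391257
side 1557 ((0.4913025498390198, -0.37542545795440674), (1.0671085119247437, 0.13625480234622955), 78.82342529296875)
 rails 227 ((0.566657304763794, 0.009818218648433685), (0.25022920966148376, 0.08769011497497559), 68.85643005371094)
 bar top 91 [0.5877744 0.0684563] ((0.5435404181480408, -0.40889400243759155), (1.018235445022583, 0.08650584518909454), 84.84493255615234) 0.04583520403855137
 carrier 182 ((0.5514824986457825, -0.023853451013565063), (0.10299276560544968, 0.061279356479644775), 69.97197723388672)
 button 24 ((0.552898108959198, 0.36126455664634705), 0.018644070252776146) 0.043076072448138956
```

```bash
python3 - <<'E'
from workcell import bot
import cv2,numpy as np
c=bot.camera("wrist");cv2.imwrite("pics/w0.png",cv2.resize(c["pixels"][:,:,::-1],None,fx=1.5,fy=1.5));np.savez("pics/w0.npz",**c)
print(c["mtx"],c["world_from_camera"],(c["z_map"]>0).mean())
E
```

```text
[[297.31863964   0.         262.03431477]
 [  0.         297.31863964 191.5708867 ]
 [  0.           0.           1.        ]] [[ 9.99999859e-01  3.42380642e-04 -4.05472922e-04  5.51524503e-01]
 [ 2.13276190e-04 -9.58910471e-01 -2.83708766e-01  7.89580192e-02]
 [-4.85948619e-04  2.83708640e-01 -9.58910409e-01  3.83258323e-01]
 [ 0.00000000e+00  0.00000000e+00  0.00000000e+00  1.00000000e+00]] 0.996063232421875
```

View pics/w0.png

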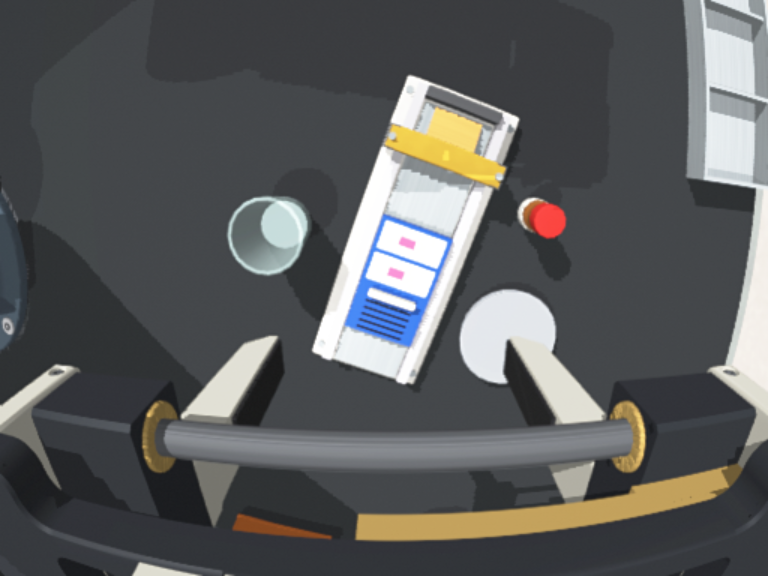

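The wrist view at 1.5x is clear. The dock corners are near (410,76), (519,119), (313,352) and (411,384), the rib runs from (367,293) to (414,307), and the bar is around (447,155).

```bash
cat >> h.py <<'E'
def fcloud(c):
    z=c["z_map"];K=c["mtx"];v,u=np.mgrid[:z.shape[0],:z.shape[1]]
    x=(u-K[0,2])/K[0,0];y=(v-K[1,2])/K[1,1];r=np.hypot(x,y)+1e-12
    s=np.tan(np.minimum(r,1.5))/r
    P=np.stack([x*s*z,y*s*z,z],-1);T=c["world_from_camera"];return P@T[:3,:3].T+T[:3,3]
def dockfit(c):
    P=fcloud(c);X=P[...,:2];Z=P[...,2];h=cv2.cvtColor(c["pixels"],cv2.COLOR_RGB2HSV)
    out={}
    near=(np.abs(X-[.568,.02]).max(-1)<.17)&(c["z_map"]>0)
    yel=near&(h[...,0]>20)&(h[...,0]<33)&(h[...,1]>150)&(Z>.03)&(Z<.045)
    blue=near&(h[...,0]>100)&(h[...,0]<120)&(h[...,1]>130)&(Z>.018)&(Z<.04)
    for n,m in(("bar",yel),("carrier",blue)):
        m=m.astype(np.uint8);nl,lab,st,_=cv2.connectedComponentsWithStats(m);m=lab==1+st[1:,4].argmax()
        out[n]=(m.sum(),cv2.minAreaRect(X[m].astype(np.float32)),np.median(Z[m]))
    return out
E
python3 - <<'E'
from h import *
c=load("pics/w0.npz");P=fcloud(c)
for k,v in dockfit(c).items():print(k,v)
for n,(u,v) in dict(TL=(410,76),TR=(519,119),BL=(313,352),BR=(411,384),ribL=(367,293),ribR=(414,307),bed=(380,360),padc=(383,322)).items():
    i,j=round(v/1.5),round(u/1.5);print(n,P[i,j].round(4))
# dock: pixel mask bright, height 6..30mm
h=cv2.cvtColor(c["pixels"],cv2.COLOR_RGB2HSV);X=P[...,:2];Z=P[...,2]
a=np.radians(70);d=np.array([np.cos(a),np.sin(a)]);e=np.array([-d[1],d[0]]);r=X-np.array([.568,.02])
m=(np.abs(r@d)<.15)&(np.abs(r@e)<.06)&(Z>.006)&(Z<.045)
m=cv2.erode(m.astype(np.uint8),np.ones((2,2)))
nl,lab,st,_=cv2.connectedComponentsWithStats(m);m=lab==1+st[1:,4].argmax()
print("dock",m.sum(),cv2.minAreaRect(X[m].astype(np.float32)))
E
```

```text
bar (np.int64(1209), ((0.5924363732337952, 0.08276795595884323), (0.019716735929250717, 0.09428147226572037), 69.8359603881836), np.float64(0.03503522723291652))
carrier (np.int64(1625), ((0.5549987554550171, -0.02242974191904068), (0.10088761895895004, 0.060783419758081436), 70.2398681640625), np.float64(0.028970321049204384))
TL [0.5648 0.149  0.0095]
TR [ 0.6606  0.118  -0.0014]
BL [ 0.4751 -0.1002 -0.0018]
BR [ 0.5689 -0.1331 -0.0009]
ribL [ 0.5301 -0.0305  0.0283]
ribR [ 0.5686 -0.0409  0.0365]
bed [ 0.5391 -0.0974  0.0187]
padc [ 0.5424 -0.0573  0.0283]
dock 14386 ((0.5673845410346985, 0.011319264769554138), (0.2585108280181885, 0.0990867167711258), 70.20089721679688)
```

Everything agrees: the dock centre is (0.5674, 0.0113), its x axis is at 70.1°, and the bar and carrier sizes match those given. The carrier origin is at dock x ≈ -36 mm and on the centre line. I'll shut the fingers, turn 20° and move over the thumb pad.

```bash
python3 -m inch '[[-0.03,-0.003,0,0.04,0],[-0.06,-0.006,0,0.08,0],[-0.0847,-0.0085,0,0.1106,0],[-0.0847,-0.0085,0,0.1106,0],[-0.0847,-0.0085,0.05,0.1106,0],[-0.0847,-0.0085,0.1,0.1106,0],[-0.0847,-0.0085,0.15,0.1106,0],[-0.0847,-0.0085,0.2,0.1106,0],[-0.0847,-0.0085,0.22,0.1106,0],[-0.0847,-0.0085,0.22,0.1106,0]]' 20
python3 - <<'E'
from workcell import bot
from h import *
for n in("wrist","side"):
    c=bot.camera(n);np.savez(f"pics/{n}1.npz",**c);im=c["pixels"][:,:,::-1]
    if n=="side": im=cv2.resize(im[170:270,190:350],None,fx=5,fy=5,interpolation=cv2.INTER_CUBIC)
    else: im=cv2.resize(im,None,fx=1.5,fy=1.5)
    cv2.imwrite(f"pics/{n}1.png",im)
o=bot.get_obs();print(o["tool_pos"],o["contact_force"],o["orientation"].round(4),o["opening"],o["t"])
E
```

```text
t: 0.98
tool_pos: [0.5434, -0.0501, 0.0842]
orientation: [[0.339, 0.941, -0.005], [0.941, -0.339, 0.001], [-0.001, -0.005, -1.0]]
contact_force: [0.5, -0.4, -0.1]
opening: 0.0311
[ 0.5454559  -0.0506017   0.08755611] [0.87328634 0.00761724 0.16971755] [[ 3.394e-01  9.406e-01  6.000e-04]
 [ 9.406e-01 -3.394e-01 -0.000e+00]
 [ 2.000e-04  6.000e-04 -1.000e+00]] 0.023300940771626793 1.0833
```

View pics/wrist1.png

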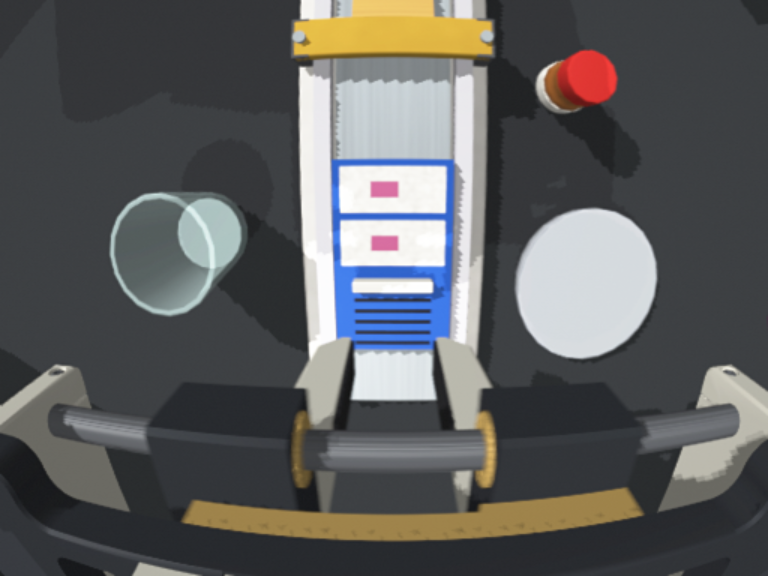

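View pics/side1.png

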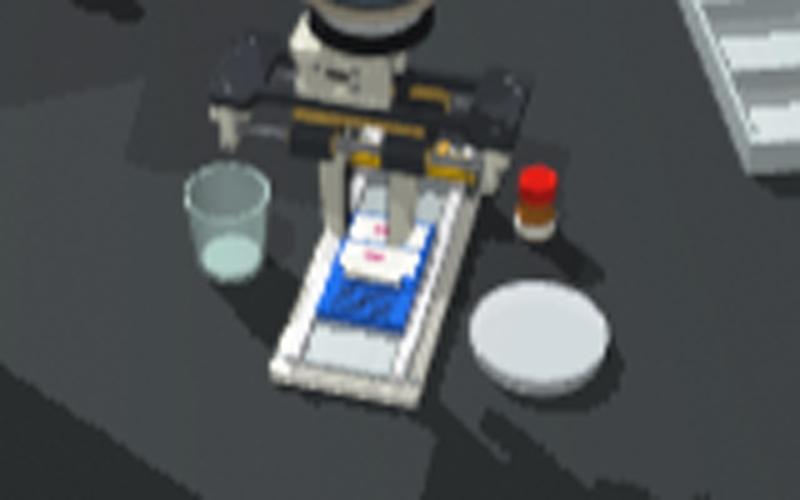

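The tool is aligned with the lane, with the rib at (392,286) in the wrist view and the fingers still closing. I'll re-measure from this closer view while they shut.

```bash
python3 -m inch '[[0,0,0,0,0],[0,0,0,0,0],[0,0,0,0,0]]'
python3 - <<'E'
from workcell import bot
from h import *
c=bot.camera("wrist")
for k,v in dockfit(c).items():print(k,v)
P=fcloud(c);o=np.array([.5674,.0113]);a=np.radians(70.1);d=np.array([np.cos(a),np.sin(a)]);e=np.array([-d[1],d[0]])
r=P[...,:2]-o;x=r@d*1e3;y=r@e*1e3;z=P[...,2]*1e3
h=cv2.cvtColor(c["pixels"],cv2.COLOR_RGB2HSV)
bl=(h[...,0]>100)&(h[...,0]<120)&(h[...,1]>130)&(abs(y)<40)&(z>18)&(z<40)
print("blue x",x[bl].min(),x[bl].max(),"y",y[bl].min(),y[bl].max(),"z",np.median(z[bl]))
w=(h[...,1]<40)&(z>34)&(z<42)&(abs(y)<30)&(x>-70)&(x<-30);print("rib",w.sum(),x[w].min(),x[w].max(),y[w].min(),y[w].max(),z[w].mean())
t=bot.get_obs();q=t["tool_pos"][:2]-o;print("tcp dock",q@d*1e3,q@e*1e3,t["tool_pos"],t["opening"],t["t"])
E
```

```text
t: 1.33
tool_pos: [0.5456, -0.0509, 0.0879]
orientation: [[0.34, 0.94, 0.002], [0.94, -0.34, -0.0], [0.0, 0.002, -1.0]]
contact_force: [0.2, 0.5, 0.2]
opening: 0.0031
bar (np.int64(3069), ((0.5915219783782959, 0.08213435113430023), (0.020638497546315193, 0.09440626204013824), 69.56605529785156), np.float64(0.03504879485568774))
carrier (np.int64(3914), ((0.5536984205245972, -0.02244868129491806), (0.10005142539739609, 0.06115983426570892), 70.57508087158203), np.float64(0.029003431088617748))
blue x -86.65522244481788 13.70094098989954 y -28.961723887138422 32.244858672400866 z 29.00402541133129
rib 425 -51.750840325115576 -45.634250423911176 -18.482107625075773 20.387454343248418 36.755019134200836
tcp dock -65.92601755432987 -0.4504111157225452 [ 0.54538365 -0.05084276  0.08765187] 0.0015720063702519865 1.3833
```

```bash
python3 -m inch '[[0,-0.0015,0.02,0,0],[0,-0.0015,0.045,0,0],[0,-0.0015,0.065,0,0],[0,-0.0015,0.08,0,0],[0,-0.0015,0.09,0,0],[0,-0.0015,0.093,0,0],[0,-0.0015,0.096,0,0],[0,-0.0015,0.098,0,0],[0,-0.0015,0.1,0,0],[0,-0.0015,0.1,0,0],[0,-0.0015,0.1,0,0]]'
```

```text
t: 2.3
tool_pos: [0.5447, -0.0506, 0.0278]
orientation: [[0.34, 0.94, 0.001], [0.94, -0.34, -0.0], [0.0, 0.001, -1.0]]
contact_force: [-2.2, 0.6, 9.2]
opening: 0.0007
```

```bash
python3 -m inch '[[0,0,0.002,0,0],[0,0,0.004,0,0],[0,0,0.006,0,0],[0,0,0.007,0,0],[0,0,0.007,0,0],[0,0,0.007,0,0]]'
```

```text
t: 2.8
tool_pos: [0.545, -0.0507, 0.0242]
orientation: [[0.34, 0.94, 0.002], [0.94, -0.34, -0.0], [0.0, 0.002, -1.0]]
contact_force: [-4.0, 1.3, 14.2]
opening: 0.0004
```

```bash
python3 -m inch '[[0,0,0.001,0,0],[0,0,0.002,0,0],[0,0,0.0025,0,0],[0,0,0.0025,0,0]]'
```

```text
t: 3.13
tool_pos: [0.5451, -0.0507, 0.024]
orientation: [[0.34, 0.94, 0.002], [0.94, -0.34, -0.001], [0.0, 0.002, -1.0]]
contact_force: [-10.4, 1.6, 33.7]
opening: 0.0007
```

Bottomed out at 24.0 mm with 34 N. I'll ease off slightly and start sliding forward.

```bash
python3 -m inch '[[0.002,0,-0.001,0,0],[0.006,0,-0.001,0,0],[0.01,0,-0.001,0,0],[0.014,0,-0.001,0,0],[0.018,0,-0.001,0,0],[0.023,0,-0.001,0,0],[0.028,0,-0.001,0,0],[0.034,0,-0.001,0,0],[0.04,0,-0.001,0,0],[0.045,0,-0.001,0,0],[0.045,0,-0.001,0,0]]'
cat > look.py <<'E'
from workcell import bot
from h import *
import sys
c=bot.camera("wrist");cv2.imwrite(f"pics/{sys.argv[1]}.png",cv2.resize(c["pixels"][:,:,::-1],None,fx=1.5,fy=1.5))
P=fcloud(c);o=np.array([.5674,.0113]);a=np.radians(70.1);d=np.array([np.cos(a),np.sin(a)]);e=np.array([-d[1],d[0]])
r=P[...,:2]-o;x=r@d*1e3;y=r@e*1e3;z=P[...,2]*1e3
h=cv2.cvtColor(c["pixels"],cv2.COLOR_RGB2HSV)
bl=(h[...,0]>100)&(h[...,0]<120)&(h[...,1]>130)&(abs(y)<35)&(z>15)&(z<40)&(abs(x)<130)
print("blue x",x[bl].min(),x[bl].max(),"y",y[bl].min(),y[bl].max(),"z",np.median(z[bl]))
w=(h[...,1]<40)&(z>28)&(z<42)&(abs(y)<22)&(x>-70)&(x<60)
if w.any():print("rib?",w.sum(),x[w].min(),x[w].max(),z[w].mean())
t=bot.get_obs();q=t["tool_pos"][:2]-o;print("tcp dock",q@d*1e3,q@e*1e3,t["tool_pos"],t["contact_force"],t["t"])
E
python3 look.py s1
```

```text
t: 4.05
tool_pos: [0.5544, -0.0254, 0.0241]
orientation: [[0.34, 0.94, 0.002], [0.94, -0.34, -0.001], [-0.0, 0.003, -1.0]]
contact_force: [-6.7, -1.4, 25.3]
opening: 0.0003
blue x -54.15914074938903 40.92982349510816 y -30.429735951261346 29.58668448213275 z 22.975010116545057
rib? 1216 -31.719927738702463 -18.441065904797384 32.558918349627234
tcp dock -38.93729938751507 -0.2722569314597939 [ 0.55440254 -0.02540495  0.0241495 ] [-7.78029829 -0.95614579 25.81301407] 4.1
```

View pics/s1.png

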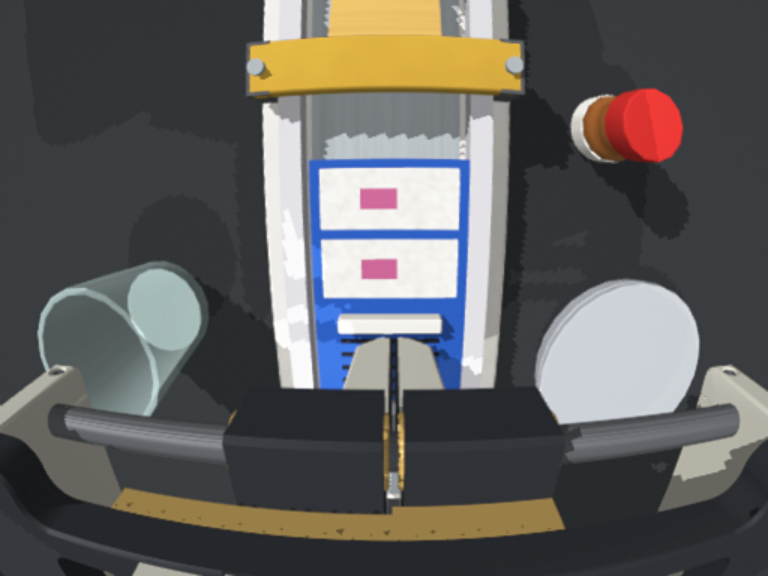

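The carrier is pressed to the bottom and rides with the fingertips. Its nose is at dock x 41, and the rib is still about 5 mm ahead of the tips. I'll continue under the bridge.

```bash
python3 -m inch '[[0.005,0,0,0,0],[0.01,0,0,0,0],[0.016,0,0,0,0],[0.022,0,0,0,0],[0.028,0,0,0,0],[0.034,0,0,0,0],[0.04,0,0,0,0],[0.046,0,0,0,0],[0.052,0,0,0,0],[0.058,0,0,0,0],[0.062,0,0,0,0],[0.062,0,0,0,0]]'
python3 look.py s2
```

```text
t: 5.1
tool_pos: [0.5671, 0.0097, 0.0242]
orientation: [[0.34, 0.94, 0.002], [0.94, -0.34, -0.001], [0.0, 0.003, -1.0]]
contact_force: [-7.9, -1.6, 25.0]
opening: 0.0003
blue x -16.802749828617678 63.78247785506158 y -30.319388839597373 29.592746070345722 z 22.995462247372867
rib? 1198 5.59764120779014 18.96677749614523 32.605588544477015
tcp dock -1.6688388762044764 -0.23711846928054664 [0.56705492 0.0096501  0.02419004] [-6.47611217 -0.57807221 23.92985589] 5.15
```

View pics/s2.png

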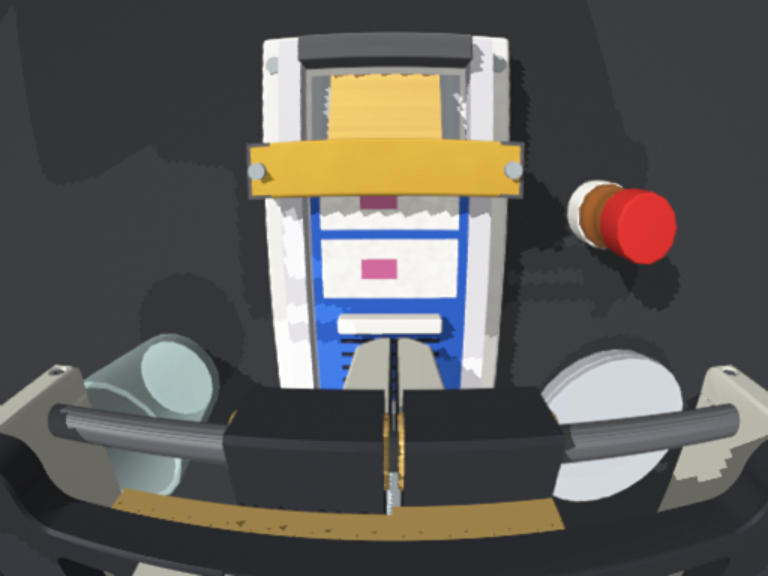

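The nose is under the bar at about x 78, and the carrier is still flat. I'll continue through the leaf.

```bash
python3 -m inch '[[0.005,0,0,0,0],[0.01,0,0,0,0],[0.015,0,0,0,0],[0.02,0,0,0,0],[0.025,0,0,0,0],[0.03,0,0,0,0],[0.035,0,0,0,0],[0.04,0,0,0,0],[0.045,0,0,0,0],[0.05,0,0,0,0],[0.053,0,0,0,0],[0.053,0,0,0,0]]'
python3 look.py s3
```

```text
t: 6.15
tool_pos: [0.5778, 0.0393, 0.0242]
orientation: [[0.34, 0.94, 0.002], [0.94, -0.34, -0.001], [-0.0, 0.002, -1.0]]
contact_force: [-6.4, -3.9, 23.8]
opening: 0.0005
blue x 14.473210600754307 109.76011193015376 y -30.299824893826795 29.690636773455076 z 22.917681257954207
rib? 1232 37.4414203155344 50.29799087823239 32.56212866735435
tcp dock 29.87125129629141 -0.22460290887945641 [0.57777875 0.03931113 0.0241545 ] [-6.77815873 -4.28738567 24.10774878] 6.2
```

View pics/s3.png

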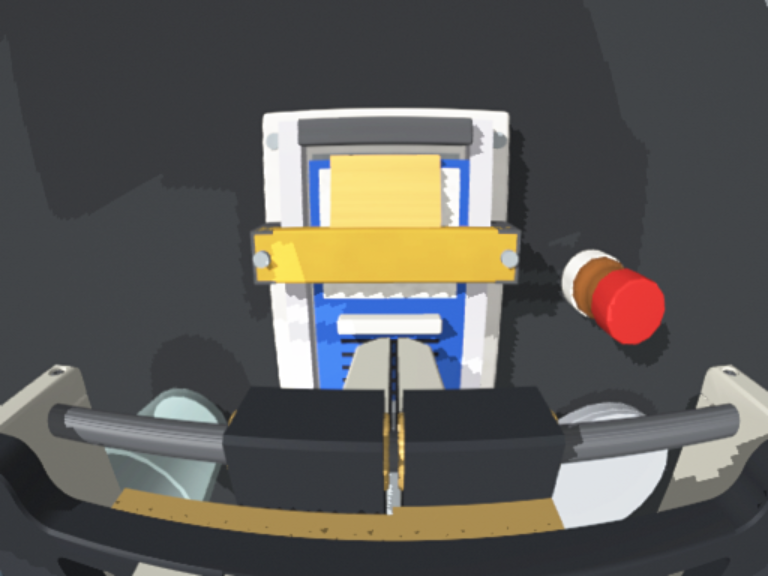

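Nose at x 110, about 5 mm left to go.

```bash
python3 -m inch '[[0.002,0,0,0,0],[0.004,0,0,0,0],[0.006,0,0,0,0],[0.008,0,0,0,0],[0.01,0,0,0,0],[0.012,0,0,0,0],[0.013,0,0,0,0],[0.013,0,0,0,0]]'
python3 look.py s4
```

```text
t: 6.87
tool_pos: [0.5809, 0.0461, 0.0241]
orientation: [[0.34, 0.94, 0.003], [0.94, -0.34, -0.001], [-0.0, 0.004, -1.0]]
contact_force: [-4.9, -8.2, 21.7]
opening: 0.0001
blue x 22.10069319583294 115.20831765645474 y -30.233587208052022 29.6160299998077 z 22.90926916363682
rib? 1211 44.62905879656282 55.744641038473496 32.51298503838906
tcp dock 37.32036283029412 -0.8248201852702625 [0.58087866 0.04611114 0.02415764] [-4.31585766 -8.43641405 22.19652225] 6.9167
```

View pics/s4.png

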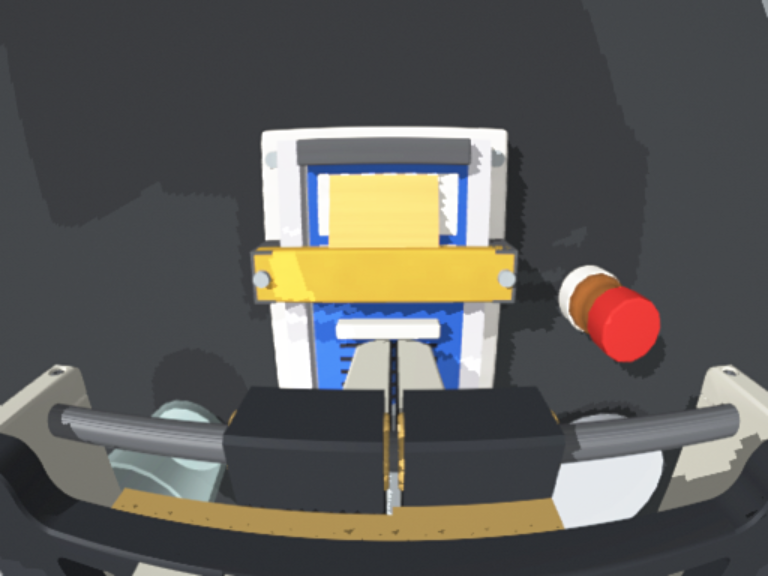

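The nose reads 115 and looks to be at the stop. The fingertips are now slipping toward the rib, so I'll push on until they bear on it to confirm it's firmly home.

```bash
python3 -m inch '[[0.002,0,0,0,0],[0.004,0,0,0,0],[0.006,0,0,0,0],[0.008,0,0,0,0],[0.0095,0,0,0,0],[0.0095,0,0,0,0],[0.0095,0,0,0,0]]'
python3 look.py s5
```

```text
t: 7.5
tool_pos: [0.5821, 0.0486, 0.0242]
orientation: [[0.34, 0.941, 0.001], [0.941, -0.34, -0.005], [-0.004, 0.003, -1.0]]
contact_force: [-10.3, -29.6, 24.6]
opening: 0.0007
blue x 25.041052752769147 115.2121783553519 y -30.138767502502628 29.625610599741275 z 22.888425555759333
rib? 1133 47.463899170864025 55.89839768124683 32.75032029528602
tcp dock 40.08246704110331 -1.1205428504812698 [0.58209689 0.04860766 0.02415069] [-10.26284339 -29.1560089   25.42543801] 7.55
```

It's firmly home: 31 N forward with no further nose movement. I'll relieve the push and lift straight off.

```bash
python3 -m inch '[[-0.001,0,0,0,0],[-0.002,0,0,0,0],[-0.0025,0,0,0,0],[-0.0025,0,-0.002,0,0],[-0.0025,0,-0.004,0,0],[-0.0025,0,-0.007,0,0],[-0.003,0,-0.01,0,0],[-0.003,0,-0.02,0,0],[-0.003,0,-0.05,0,0],[-0.003,0,-0.1,0,0],[-0.003,0,-0.15,0,0],[-0.003,0,-0.15,0,0]]'
python3 look.py s6
```

```text
t: 8.55
tool_pos: [0.5837, 0.0508, 0.1174]
orientation: [[0.34, 0.94, 0.009], [0.94, -0.34, 0.0], [0.003, 0.008, -1.0]]
contact_force: [0.5, 0.0, 1.7]
opening: 0.0008
blue x 15.09085539712885 115.08350134780177 y -29.95189272390955 30.56697073801129 z 25.481850211097388
rib? 353 49.83310352899687 55.77615403124605 32.74678368667378
tcp dock 42.308905978157924 -0.8459840394979535 [0.58259656 0.05079461 0.11484141] [-0.04006637 -0.02351631 -0.10773509] 8.6
```

View pics/s6.png

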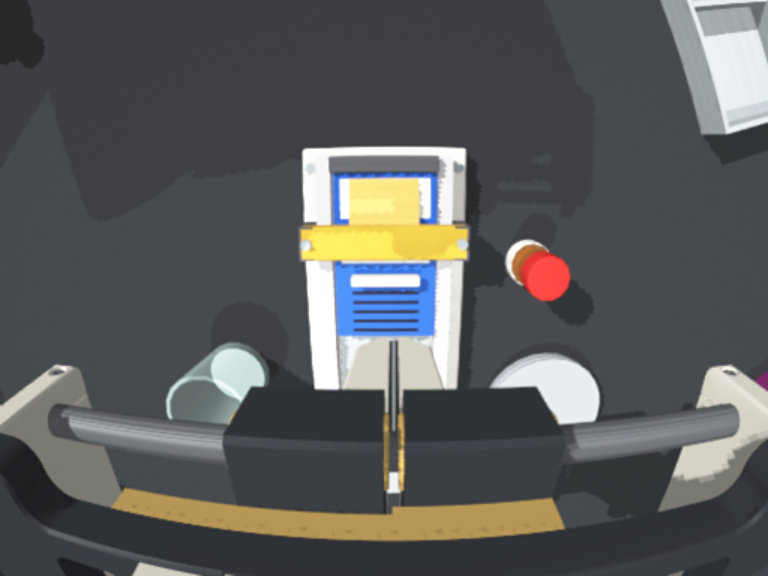

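The carrier is home (x 15 to 115, clamped with its top at about 26 mm). Now I'll go over toward the console to measure the button.

```bash
python3 -m inch '[[0.02,-0.01,-0.04,0,0],[0.07,-0.035,-0.08,0,0],[0.13,-0.065,-0.08,0,0],[0.19,-0.095,-0.08,0,0],[0.25,-0.125,-0.08,0,0],[0.3,-0.15,-0.08,0,0],[0.34,-0.17,-0.08,0,0],[0.365,-0.18,-0.08,0,0],[0.374,-0.185,-0.08,0,0],[0.374,-0.185,-0.08,0,0],[0.374,-0.185,-0.08,0,0]]'
cat > btn.py <<'E'
from workcell import bot
from h import *
import sys
c=bot.camera("wrist");cv2.imwrite(f"pics/{sys.argv[1]}.png",cv2.resize(c["pixels"][:,:,::-1],None,fx=1.5,fy=1.5))
P=fcloud(c);h=cv2.cvtColor(c["pixels"],cv2.COLOR_RGB2HSV)
g=(h[...,0]>45)&(h[...,0]<75)&(h[...,1]>120)&(np.abs(P[...,:2]-[.555,.365]).max(-1)<.06)
top=g&(P[...,2]>np.percentile(P[g][:,2],50)-.003)
print(g.sum(),top.sum(),np.median(P[top][:,2]),cv2.minEnclosingCircle(P[top][:,:2].astype(np.float32)),P[top].mean(0))
o=bot.get_obs();t=o["tool_pos"];R=o["orientation"];b=cv2.minEnclosingCircle(P[top][:,:2].astype(np.float32))[0]
print(t,o["contact_force"],"shift units",(R.T@(np.array([*b,.044])-t))/.6,o["t"])
E
python3 btn.py b1
```

```text
t: 9.52
tool_pos: [0.5529, 0.2985, 0.1592]
orientation: [[0.341, 0.94, -0.001], [0.94, -0.341, -0.001], [-0.001, -0.0, -1.0]]
contact_force: [-0.0, -0.9, -0.2]
opening: -0.0001
983 959 0.04286320590585052 ((0.561016321182251, 0.36763113737106323), 0.021381160244345665) [0.55679052 0.36646349 0.0433956 ]
[0.5530432  0.29817893 0.15930345] [-0.1171183  -0.49660018  0.90057431] shift units [ 0.11343749 -0.02700741  0.19211526] 9.5667
```

View pics/b1.png

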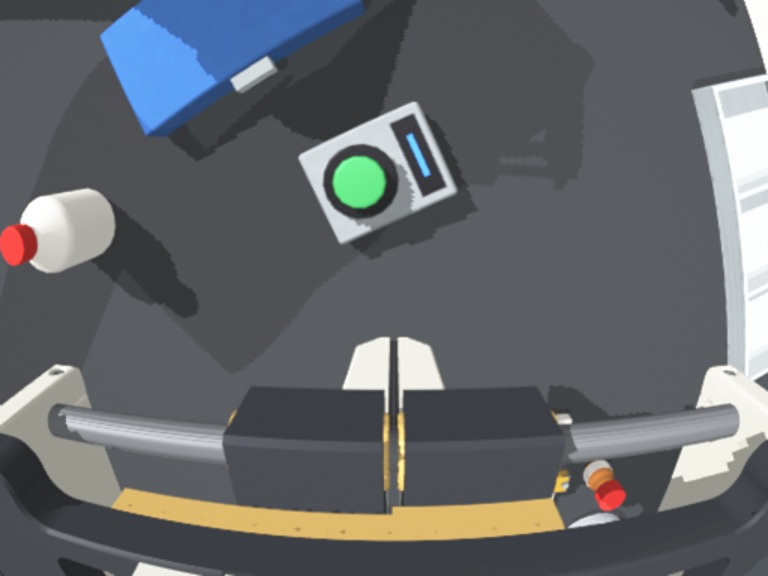

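The button is at (360,182) in the picture. Its mean position is (0.5568, 0.3665) at about 43 mm, which agrees with the scene and side cameras. I'll approach to 7 mm above it, then press.

```bash
python3 -m inch '[[0.04,-0.012,0,0,0],[0.08,-0.024,0.02,0,0],[0.108,-0.033,0.06,0,0],[0.108,-0.033,0.11,0,0],[0.108,-0.033,0.15,0,0],[0.108,-0.033,0.175,0,0],[0.108,-0.033,0.18,0,0],[0.108,-0.033,0.18,0,0],[0.108,-0.033,0.18,0,0]]'
python3 - <<'E'
from workcell import bot
from h import *
c=bot.camera("side");cv2.imwrite("pics/b2.png",cv2.resize(c["pixels"][100:220,180:340,::-1],None,fx=5,fy=5,interpolation=cv2.INTER_CUBIC))
E
```

```text
t: 10.32
tool_pos: [0.5571, 0.3667, 0.0527]
orientation: [[0.341, 0.94, 0.001], [0.94, -0.341, 0.001], [0.001, 0.001, -1.0]]
contact_force: [0.3, -0.1, 0.5]
opening: 0.0006
```

View pics/b2.png

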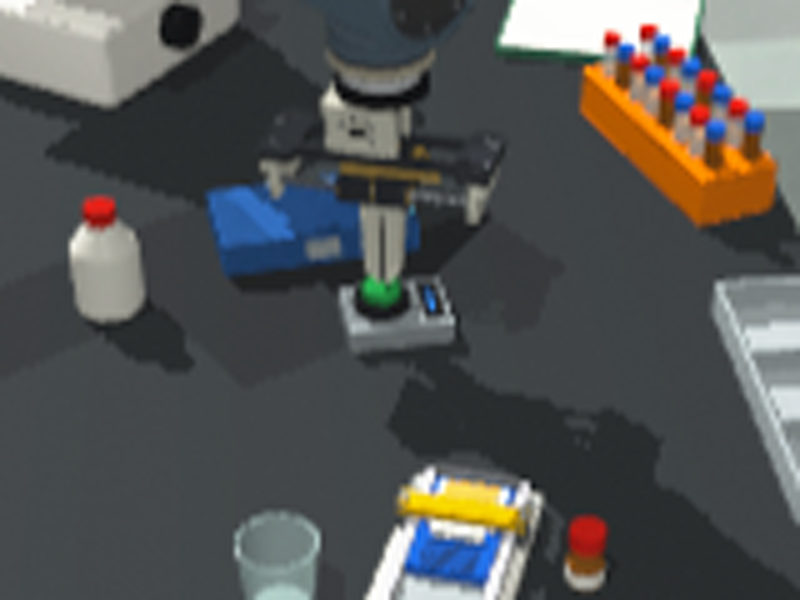

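The fingertips sit centred over the button, at (382,285) in the side crop. Pressing.

```bash
python3 -m inch '[[0,0,0.008,0,0],[0,0,0.014,0,0],[0,0,0.018,0,0],[0,0,0.021,0,0],[0,0,0.024,0,0],[0,0,0.0255,0,0],[0,0,0.0255,0,0],[0,0,0.0255,0,0]]'
```

```text
t: 11.03
tool_pos: [0.5568, 0.3674, 0.0381]
orientation: [[0.34, 0.94, 0.001], [0.94, -0.34, 0.0], [0.001, 0.001, -1.0]]
contact_force: [-3.7, -3.1, 16.6]
opening: 0.0006
```

It has bottomed: 16.6 N at 38.1 mm, where full travel needs 5 N. One small extra press, then release and retreat.

```bash
python3 -m inch '[[0,0,0.0008,0,0],[0,0,0.0008,0,0],[0,0,0.0008,0,0]]'; python3 -m inch '[[0,0,-0.006,0,0],[0,0,-0.015,0,0],[0,0,-0.04,0,0],[0,0,-0.08,0,0],[-0.02,0,-0.14,0,0],[-0.06,0,-0.18,0,0],[-0.11,0.033,-0.19,0,0],[-0.11,0.033,-0.19,0,0],[-0.11,0.033,-0.19,0,0],[-0.11,0.033,-0.19,0,0]]'
python3 btn.py b3
python3 - <<'E'
from workcell import bot
from h import *
for n in("scene","side"):
    c=bot.camera(n);np.savez(f"pics/{n}9.npz",**c);cv2.imwrite(f"pics/{n}9.png",c["pixels"][:,:,::-1])
c=load("pics/side9.npz");P=cloud(c);h=cv2.cvtColor(c["pixels"],cv2.COLOR_RGB2HSV)
o=np.array([.5674,.0113]);a=np.radians(70.1);d=np.array([np.cos(a),np.sin(a)]);e=np.array([-d[1],d[0]]);r=P[...,:2]-o;x=r@d*1e3;y=r@e*1e3
b=(h[...,0]>100)&(h[...,0]<120)&(h[...,1]>130)&(abs(y)<35)&(abs(x)<130)&(c["z_map"]>0)
print(b.sum(),x[b].min(),x[b].max(),np.median(P[b][:,2]),bot.get_obs()["contact_force"])
a0=load("pics/side0.npz")["pixels"].astype(int);D=np.abs(a0-c["pixels"]).max(-1)
cv2.imwrite("pics/diff.png",np.clip(D*3,0,255).astype(np.uint8))
E
```

```text
t: 11.28
tool_pos: [0.5568, 0.3674, 0.038]
orientation: [[0.34, 0.94, 0.001], [0.94, -0.34, 0.0], [0.001, 0.001, -1.0]]
contact_force: [-5.1, -4.6, 21.5]
opening: 0.0005
t: 12.12
tool_pos: [0.552, 0.2986, 0.1492]
orientation: [[0.341, 0.94, -0.001], [0.94, -0.341, -0.0], [-0.0, -0.001, -1.0]]
contact_force: [0.1, -0.4, -0.1]
opening: 0.0005
1031 1000 0.042908487912350746 ((0.5606504082679749, 0.3674452304840088), 0.021012183278799057) [0.55685755 0.36627419 0.04420996]
[0.55188218 0.29893837 0.14899379] [ 0.33354728  0.17126724 -0.31366844] shift units [ 0.11246212 -0.02491463  0.17493744] 12.1667
145 10.352845818894746 116.22565453102402 0.02685808054116079 [ 1.00825097  0.63198207 -0.1385604 ]
```

View pics/side9.png

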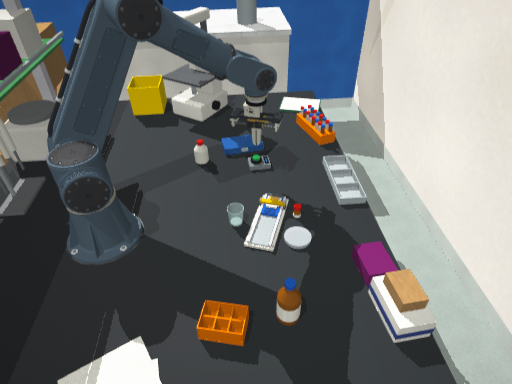

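View pics/scene9.png

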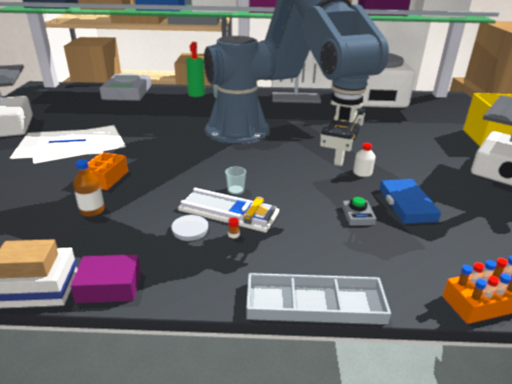

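View pics/diff.png

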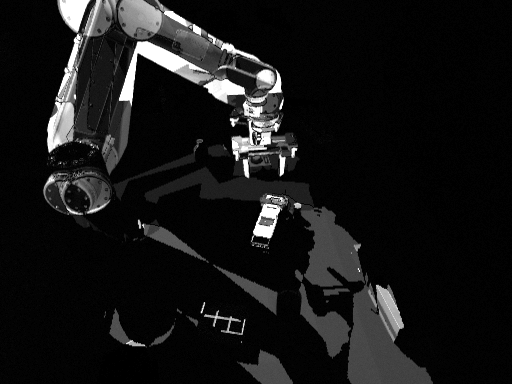

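The carrier is at the stop (side camera: nose 116, top about 27 mm) and the button is back up at 43 mm. The difference image shows only the arm, the carrier and changed shadows and lighting. Handing in.

```bash
python3 -c "
from workcell import bot
print(bot.close_job())"
```

```text
the job is handed in; nothing more can be done
None
```

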